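# Touch off the reagent rack and pin its reference hole

### The arm

A 7-joint arm with a two-finger parallel gripper is mounted at the origin on the work surface. World frame = base frame: x ahead of the robot, y to its left, z up, the work surface at z = 0. Lengths are in m, angles in rad, forces in N, time in s.
With the tool pointing down it reaches from about 0.4 to 0.85 m from the base axis. Payload 10.4 kg.
Tool frame: the origin (TCP) lies at the very end of the fingers, on their centre line; the grasp point (between the pads) lies 19 mm behind it; z points along the fingers, y is the line along which they close (so a half turn about z gives the same grasp; the last joint's range is limited). The gripper opens to 85 mm and grips with 20 to 120 N. Pads are 22 mm wide; open, the fingers measure 114 mm over their backs; the gripper's body (76 mm by 85 mm) begins 54 mm behind the grasp point. The pads swing forward as they close: fully open they stand 13 mm farther back than shut.
Start: joints at [1.223, 0.332, -0.065, 1.46, 0.022, 1.35, -0.088], TCP at [0.199, -0.592, 0.231] pointing down, gripper open.
Joint ranges: [-2.6, 2.6], [-0.5, 2.12], [-1.47, 1.34], [0.16, 2.42], [-1.27, 4.41], [0.06, 2.06], [-2.6, 2.6]. Speed limits (rad/s): [2.22, 2.22, 2.79, 2.79, 3.14, 3.14, 3.14].

### API

Orientations are given as a unit quaternion [x, y, z, w].
In Python, from workcell import * gives the robot as it stands.
- The arm moves only by the tool step_arm, never from a script. Its argument "commands" is one flat list of numbers, 7 for each row, row after row: the finger opening in mm, from 0 to 85.4, then the shift along the world's x, y, z as a fraction of full scale, then the turn, a rotation vector about the world's x, y, z as a fraction of full scale. A call has exactly 10 rows; each row is the pose to reach, as a shift and turn from the pose commanded when the call began, turning the shorter way round; what a row does not reach only later rows make up. Full scale, the value 1, is 0.6 m for a shift and pi rad for a turn. A row lasts 1/8 s, in which the tool goes at most 62.5 mm and 10.7 degrees, less where a joint would pass 70% of its speed; a pose out of reach is approached as far as the arm can. A call with a number of a shift or a turn outside -1 to 1 is refused whole. A call with a gripper value outside its range is refused whole. The fingers move at their own pace and stop on an object; "squeeze" is the grip in N (left out, the last holds). Time passes only in rows, so rows that repeat a pose let the fingers close, or fill a call up. It gives the time, the measured TCP pose, the force, the opening and the grip force at its end, in the units of the state.
- get_obs(): the state, without advancing time (a new reading comes with each control period).
- camera(name): name is "scene" or "top"; returns the picture (480x640x3 uint8, red, green, blue); there is no depth.
- camera_params(name): a dict with "mtx" (3x3 intrinsics, pixels), "extrinsics" (4x4, takes a point from world to camera coordinates). Camera axes: x right, y down, z forward; pixel columns grow to the right and rows downward; lengths in m; the calibration is good to about 2 mm. A picture is of the moment at which its call begins. camera_params takes no time and is no camera call.
- hand_in(): hands the job in; it is judged then, once.
The state is a dict: "clock": time; "joint_pos": joint angles; "joint_velocities": joint speeds; "tau": joint torques, N m; "position": TCP position; "ee_rot": TCP orientation; "ft_force": force on the tool from outside, world axes, zero at the start; "torque": the same for the moment, N m; "grip_width": opening from 0.0 (shut) to 1.0 (fully open); "grasp_force": force on a finger pad.
Only numpy, scipy, OpenCV 4.12 (cv2) and the standard library are available. Lean on these libraries where they do the work, as an engineer would, in place of code of your own. Each camera call takes 0.05 s, during which the arm holds its last target. There are 200 camera calls.

### The job

Take the touch-off pin out of its grey stand. The white reagent rack is clamped a little askew on its deck plate, so locate it with the pin's steel shaft: gently touch the rack's long side that faces the robot first at its left mark (left as seen by the robot), then at its right mark, then touch its left end at its mark, resting against it for a moment each time. Then put the pin fully home, upright, in the rack's orange-ringed reference hole and let go; press no harder than about 2 kg on anything and leave the other things on the bench where they are.

Things in the scene. Friction and masses are not known exactly. Their poses are not given: they have to be found in the camera images.
- pin_center (a point): Loose touch-off pin, 90 mm tall, 0.09 kg: orange square handle 18 x 18 mm (upper 46 mm), steel collar (22 mm dia., 4 mm thick), round steel shaft below it (10 mm dia., 40 mm long, chamfered tip). The point is on the axis half-way up: 45 mm above the tip, 1 mm above the handle's lower end. z up along the pin; x and y square to the handle's flat sides. Starts standing in its stand.
- stand: Fixed grey block 56 x 56 x 45 mm with the pin's hole (12 mm diameter, through) in the middle of its top; the pin's collar rests on its top. Pull the pin straight up over 45 mm to clear it. Origin at the centre of its underside, z up.
- deck: Fixed dark steel deck plate 170 (x) x 250 (y) x 12 mm; origin at the centre of its underside, z up, its -x side faces the robot, +y is left seen from the robot. It carries the white reagent rack and, behind the rack (x = +66, y = +-40 mm), two black clamp blocks 22 mm high.
- rack_nominal (a point): Where the middle of the rack's top would be if it were not askew; fixed to the deck plate, same axes, 58 mm above its underside. The rack is 70 (x) x 120 (y) x 46 mm, clamped firmly (it does not give), but its middle is up to 6 mm off in x and in y and it is turned up to 0.08 rad. Its true place is not reported. Its top's height and level are true.
- side_nominal (a point): Where the middle of the top edge of the rack's long side facing the robot would be if not askew (35 mm to -x of the rack's middle; fixed to the deck plate). Green marks on that edge lie 35 mm to +y (left) and 35 mm to -y (right) of the edge's middle. Touch below a mark, with the pin's tip 15 to 30 mm below the rack's top.
- end_nominal (a point): Where the middle of the top edge of the rack's left (+y) end, which has one green mark, would be if not askew (60 mm to +y of the rack's middle; fixed to the deck plate). Touch below the mark, with the pin's tip 15 to 30 mm below the rack's top.
- hole_nominal (a point): Where the mouth of the orange-ringed reference hole would be if the rack were not askew: 10 mm to +x and 25 mm to -y of the rack's middle in the rack's axes; fixed to the deck plate. The hole is 11.5 mm in diameter with a 1.5 mm chamfer, 46 mm deep; the pin's shaft is 40 mm, so when home the collar lies on the rack's top.
- tube_rack: Bystander: fixed blue tube rack 56 x 110 x 83 mm with capped tubes; origin under its centre.
- jar: Bystander: loose specimen jar with yellow cap, 60 mm diameter, 70 mm tall; origin under its centre.
- reagent: Bystander: loose white bottle with blue cap, 60 mm diameter, 130 mm tall; origin under its centre.
- wrench: Bystander: loose steel wrench lying flat; origin at its underside.
- tip_box: Bystander: loose green box 80 x 120 x 50 mm; origin under its centre.
There are look-alikes about, which are no part of the job. There is more than one size of the part that bears pin_center; the job needs the middle-sized. Several things look just like the stand: the one meant starts nearest to the robot's base.

How it is judged:
On the way, in this order (a step that is already met when the one before it is completed fails the run):
1. the pin is lifted clear of its stand (z of pin_center in the frame of stand above 0.095 m), for 0.1 s.
2. the pin's shaft rests against the rack's robot side near the left mark (contact force between pin and deck above 0.7 N and x of pin_center in the frame of deck between -0.065 and -0.025 m and y of pin_center in the frame of deck between 0.015 and 0.056 m and z of pin_center in the frame of deck between 0.062 and 0.096 m), for 0.15 s.
3. the pin's shaft rests against the rack's robot side near the right mark (contact force between pin and deck above 0.7 N and x of pin_center in the frame of deck between -0.065 and -0.025 m and y of pin_center in the frame of deck between -0.056 and -0.015 m and z of pin_center in the frame of deck between 0.062 and 0.096 m), for 0.15 s.
4. the pin's shaft rests against the rack's left end near its mark (contact force between pin and deck above 0.7 N and x of pin_center in the frame of deck between -0.024 and 0.024 m and y of pin_center in the frame of deck between 0.05 and 0.085 m and z of pin_center in the frame of deck between 0.062 and 0.096 m), for 0.15 s.
At the end, for the whole second after the job is handed in: The pin stands released and still in the reference hole, within 0.07 rad of upright, with its collar on the rack's top (within 2.5 mm) (x of pin_center in the frame of deck between -0.008 and 0.028 m and y of pin_center in the frame of deck between -0.045 and -0.005 m and z of pin_center in the frame of deck between 0.058 and 0.0655 m and angle between pin_center's own z axis and vertical below 0.07 rad and linear speed of pin below 0.02 m/s); the robot touches nothing.
It fails at once if the pin is pressed on the rack or deck with more than 22 N (contact force between pin and deck above 22 N).
It fails at once if the robot itself presses on the rack or deck with more than 22 N (contact force between any of the fingers, the arm and deck above 22 N).
It fails at once if the jar, bottle, wrench or tip box is moved more than 15 mm (distance of any of jar, reagent, wrench, tip_box from where it was at the start of the episode above 0.015 m).
It also fails if it takes over 66 s, if anything falls off the work surface, if the arm or the gripper's body presses on something with over 40 N, if the wrist force passes 120 N, or if a joint passes its speed limit or range.

## Working session

There is one attempt and no reset: what is moved stays moved. The work goes in short steps, Python scripts to look and compute and a tool call to move; the robot and the scene stay as the last step left them, time stands still between calls to the robot, and variables do not carry over. Pictures are saved under pics/ and viewed, at most 10 in all, crops included, and the job is handed in when it is done.

Besides the shell and the picture viewer there is one more tool, called after ">>>" in YAML: its name, and indented under it one key for each argument. step_arm: Moves the arm, as the interface text tells. Its arguments: {"type":"object","properties":{"commands":{"type":"array","items":{"type":"number"}},"squeeze":{"type":"number"}},"required":["commands"]}

```bash
mkdir -p pics
python3 - <<'E'
from workcell import *
import cv2, numpy as np
for n in("scene","top"):
    im=camera(n); cv2.imwrite(f"pics/{n}0.png",im[:,:,::-1]); p=camera_params(n); print(n,np.round(p["mtx"],1).tolist(),np.round(p["extrinsics"],4).tolist())
o=get_obs(); print(o)
E
```

```text
scene [[555.2, 0.0, 312.9], [0.0, 555.2, 242.7], [0.0, 0.0, 1.0]] [[0.4593, 0.8883, 0.0058, -0.2043], [0.5025, -0.2544, -0.8263, -0.2454], [-0.7325, 0.3824, -0.5632, 1.6554], [0.0, 0.0, 0.0, 1.0]]
top [[453.0, 0.0, 309.5], [0.0, 453.0, 241.3], [0.0, 0.0, 1.0]] [[-0.0007, -0.9999, 0.0137, -0.0788], [-0.9913, -0.0011, -0.1313, 0.5853], [0.1313, -0.0136, -0.9913, 0.9298], [0.0, 0.0, 0.0, 1.0]]
{'clock': 0.1, 'joint_pos': array([ 1.22339762,  0.33283242, -0.0646794 ,  1.46085126,  0.02158892,
        1.34985701, -0.08851683]), 'joint_velocities': array([ 2.23792893e-04, -7.62310843e-04,  1.84735275e-03, -1.29598655e-03,
        1.75541840e-03,  1.97629143e-03, -1.64506789e-05]), 'tau': array([ 1.56556369e-03, -6.26746631e+01,  4.93574794e-02, -3.92430389e+01,
        1.64495723e-02,  6.92534362e-03, -9.28534178e-05]), 'position': array([ 0.19933701, -0.59202231,  0.23058349]), 'ee_rot': array([ 9.86843576e-01,  1.61676725e-01, -1.25925268e-04, -6.13866729e-04]), 'ft_force': array([-0.56296138,  0.78219951, -0.42911819]), 'torque': array([-0.01236386, -0.02434306, -0.02575352]), 'grasp_force': 0.0, 'grip_width': 0.9976129487733544}
```

View pics/scene0.png

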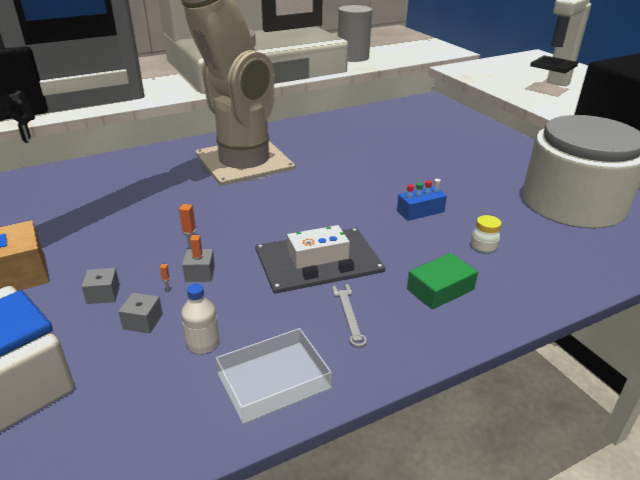

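View pics/top0.png

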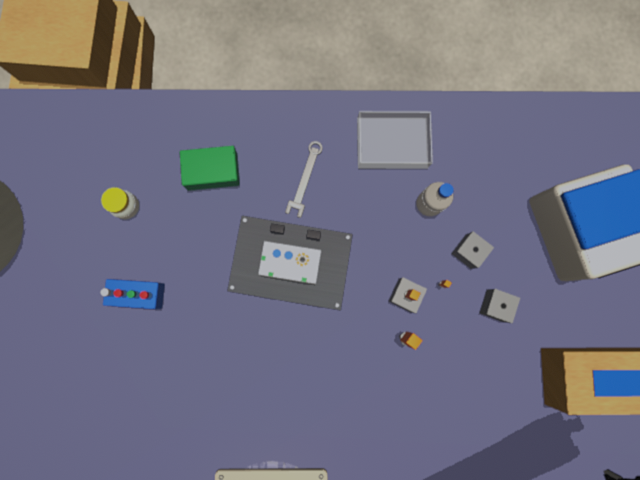

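The top view shows the stand with the medium pin at about (409,295). The larger loose pin is at (411,340) and the small one at (446,284). The deck centre is near (291,263) and the ringed hole at (302,259).

```bash
cat > h.py <<'E'
import numpy as np, cv2
from workcell import *
def ray(n,uv,z):
    p=camera_params(n);K=np.array(p["mtx"]);E=np.array(p["extrinsics"]);R,t=E[:3,:3],E[:3,3]
    d=R.T@np.linalg.inv(K)@np.array([uv[0],uv[1],1.]);c=-R.T@t
    return c+d*(z-c[2])/d[2]
def proj(n,P):
    p=camera_params(n);q=np.array(p["mtx"])@(np.array(p["extrinsics"])@np.r_[P,1])[:3];return q[:2]/q[2]
def blobs(im,box,f,mina=3):
    x0,y0,x1,y1=box;c=im[y0:y1,x0:x1].astype(int)
    hsv=cv2.cvtColor(im[y0:y1,x0:x1].copy(),cv2.COLOR_RGB2HSV).astype(int)
    m=f(c[...,0],c[...,1],c[...,2],hsv).astype(np.uint8)
    n,l,s,ce=cv2.connectedComponentsWithStats(m)
    return [(s[i,4],ce[i]+[x0,y0],(cv2.minAreaRect((np.argwhere(l==i)[:,::-1]+[x0,y0]).astype(np.float32)))) for i in range(1,n) if s[i,4]>=mina]
E
python3 - <<'E'
from h import *
t=cv2.imread("pics/top0.png")[:,:,::-1].copy(); s=cv2.imread("pics/scene0.png")[:,:,::-1].copy()
a=cv2.resize(t[205:320,220:360],None,fx=5.5,fy=5.0,interpolation=cv2.INTER_CUBIC)
cv2.imwrite("pics/c_deck.png",cv2.resize(t[210:315,222:358],None,fx=5.7,fy=5.7,interpolation=cv2.INTER_CUBIC)[:,:,::-1])
b=cv2.resize(t[270:355,385:470],(395,395),interpolation=cv2.INTER_CUBIC); c=cv2.resize(s[200:300,150:250],(395,395),interpolation=cv2.INTER_CUBIC)
cv2.imwrite("pics/c_pin.png",np.hstack([b,c])[:,:,::-1])
def show(lbl,n,im,box,f,z,mina=3):
    for A,ce,r in blobs(im,box,f,mina): print(lbl,A,np.round(ce,1),"w",np.round(ray(n,ce,z),4)[:2],"rect",np.round(r[1],1),round(r[2],1))
green=lambda r,g,b,h:(g>r+40)&(g>b+20)
orange=lambda r,g,b,h:(r>150)&(r>b+80)&(r>g+25)
white=lambda r,g,b,h:(r>150)&(g>150)&(b>150)
show("green",'top',t,(225,210,355,312),green,.058,2)
show("orangepin",'top',t,(380,270,470,360),orange,.095)
show("ring",'top',t,(225,210,355,312),lambda r,g,b,h:(r>b+40)&(r>120),.058)
show("rackwhite",'top',t,(225,210,355,312),white,.058)
show("screws",'top',t,(225,210,355,312),white,.012)
show("deck",'top',t,(220,205,365,320),lambda r,g,b,h:(h[...,1]<60),.012,500)
show("stand",'top',t,(385,275,432,318),lambda r,g,b,h:(h[...,1]<50),.045,100)
show("orangescene",'scene',s,(150,190,260,300),orange,.07)
E
```

```text
green 15 [262.9 257.6] w [0.5485 0.0189] rect [4. 3.] 0.0
green 14 [270.4 273.7] w [0.5149 0.003 ] rect [3. 3.] 90.0
green 15 [303.6 279.4] w [ 0.5032 -0.066 ] rect [3. 3.] 90.0
orangepin 31 [447.3 283.2] w [ 0.4938 -0.353 ] rect [5.4 5.4] 26.6
orangepin 70 [414.5 294.3] w [ 0.4718 -0.2867] rect [8.5 8. ] 26.6
orangepin 137 [413.9 341.1] w [ 0.3806 -0.2826] rect [11.8 11.6] 36.9
ring 14 [304.5 254.6] w [ 0.5548 -0.0678] rect [6.3 2.2] 26.6
ring 11 [297.4 256.5] w [ 0.5508 -0.0529] rect [1.8 5.8] 26.6
ring 11 [306.3 261.6] w [ 0.5401 -0.0715] rect [2.2 5.8] 36.9
ring 6 [297.5 262. ] w [ 0.5393 -0.0532] rect [2. 1.] 90.0
ring 6 [301.  264.5] w [ 0.5341 -0.0605] rect [1. 2.] 90.0
rackwhite 5 [287.4 210.8] w [ 0.6479 -0.0316] rect [2. 1.] 90.0
rackwhite 13 [299.9 212.5] w [ 0.6444 -0.0581] rect [5. 2.] 90.0
rackwhite 9 [244.3 219.9] w [0.6282 0.059 ] rect [2.8 2.1] 45.0
rackwhite 8 [347.5 237. ] w [ 0.5921 -0.1582] rect [2.1 2.1] 45.0
rackwhite 1634 [289.6 262.5] w [ 0.5384 -0.0367] rect [57.6 33.5] 9.1
rackwhite 10 [231.8 287. ] w [0.4875 0.0822] rect [2. 3.] 90.0
rackwhite 8 [336.9 304
[... 179 characters left out ...]
3 219.9] w [0.6365 0.065 ] rect [2.8 2.1] 45.0
screws 8 [347.5 237. ] w [ 0.5986 -0.1627] rect [2.1 2.1] 45.0
screws 1634 [289.6 262.5] w [ 0.5423 -0.0353] rect [57.6 33.5] 9.1
screws 10 [231.8 287. ] w [0.489  0.0894] rect [2. 3.] 90.0
screws 8 [336.9 304.9] w [ 0.4505 -0.138 ] rect [2. 2.] 90.0
deck 16470 [292.1 262. ] w [ 0.5432 -0.0408] rect [114. 144.] 90.0
stand 759 [407.1 294.6] w [ 0.4719 -0.2833] rect [31.5 29.4] 25.6
orangescene 71 [185.1 207.2] w [ 0.3057 -0.2632] rect [ 6. 12.] 90.0
orangescene 51 [194.6 237.5] w [ 0.4384 -0.282 ] rect [5. 9.] 90.0
orangescene 29 [163.  265.9] w [ 0.5084 -0.3685] rect [4. 6.] 90.0
orangescene 4 [164.5 279. ] w [ 0.5515 -0.377 ] rect [3. 0.] 180.0
```

View pics/c_deck.png

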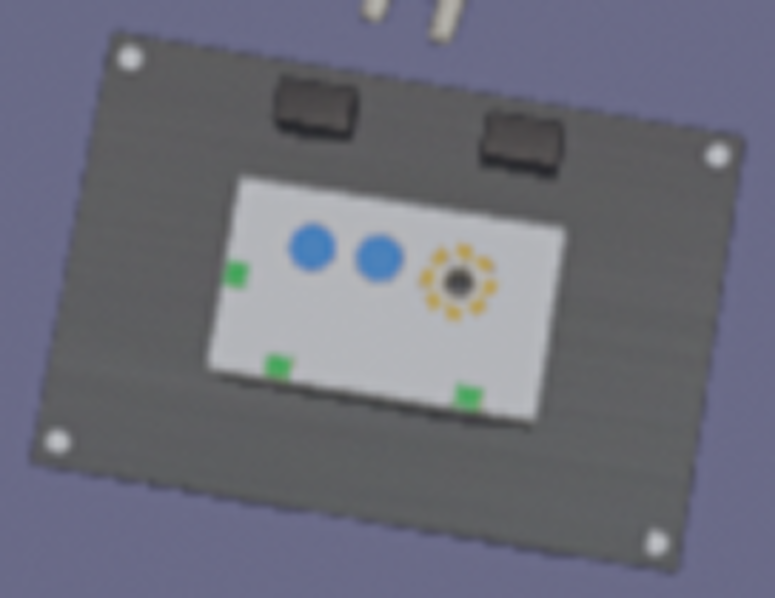

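View pics/c_pin.png

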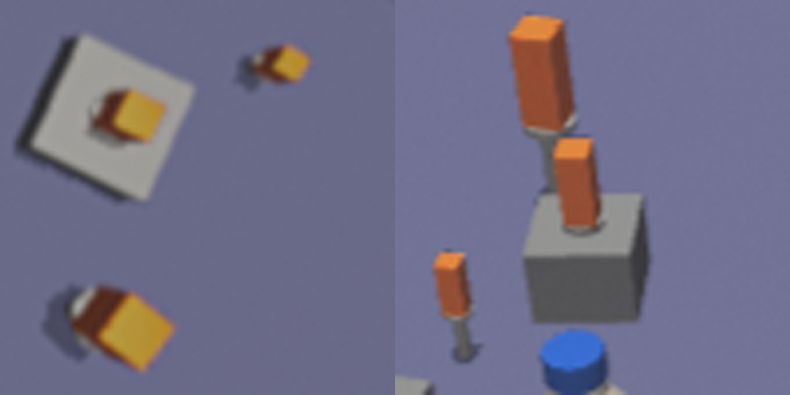

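Run:
```python
from h import *
t=cv2.imread("pics/top0.png")[:,:,::-1].copy(); s=cv2.imread("pics/scene0.png")[:,:,::-1].copy()
def up(im,box,k=8): x0,y0,x1,y1=box; return cv2.resize(im[y0:y1,x0:x1],None,fx=k,fy=k,interpolation=cv2.INTER_CUBIC)
def rect(im,box,f,k=8):
    c=up(im,box,k).astype(int); m=f(c[...,0],c[...,1],c[...,2]).astype(np.uint8)
    n,l,st,ce=cv2.connectedComponentsWithStats(m); i=1+np.argmax(st[1:,4])
    pts=np.argwhere(l==i)[:,::-1].astype(np.float32)
    pts=(pts+.5)/k-.5+[box[0],box[1]]
    return cv2.minAreaRect(pts.astype(np.float32)), pts.mean(0)
def worldrect(n,r,z):
    b=cv2.boxPoints(r); w=np.array([ray(n,p,z)[:2] for p in b]); e=np.diff(np.vstack([w,w[:1]]),axis=0)
    return np.round(w.mean(0),4),np.round(np.linalg.norm(e,axis=1)*1e3,1),np.round(np.degrees(np.arctan2(e[:,1],e[:,0])),1)
r,c=rect(t,(400,283,428,306),lambda r,g,b:(r>180)&(g>120)&(b<120)); print("pintop",c,worldrect('top',r,.095))
r,c=rect(t,(385,272,432,318),lambda r,g,b:((r>140)&(abs(r-b)<25))|((r>b+40)&(r>80))); print("stand",c,worldrect('top',r,.045))
r,c=rect(t,(250,235,330,292),lambda r,g,b:(r+g+b>430)|(g>r+30)|(b>r+60)|(r>b+50)); print("rack",c,worldrect('top',r,.058))
r,c=rect(t,(298,255,308,264),lambda r,g,b:(r+g+b<330)); print("hole",c,worldrect('top',r,.058),ray('top',c,.058))
r,c=rect(s,(186,230,206,265),lambda r,g,b:(r>225)&(g>105)&(b<90)); print("scene pintop",c,ray('scene',c,.095))
# scene rack, hole
for P in [(.472,-.287,.095),(.541,-.062,.058)]: print(proj('scene',np.array(P)))
r,c=rect(s,(280,220,360,275),lambda r,g,b:(g>r+50)&(g>b+20)); 
for A,ce,_ in blobs(s,(280,220,360,275),lambda r,g,b,h:(g>r+40)&(g>b+20),2): print("sgreen",A,ce,ray('scene',ce,.058)[:2])
```

```text
pintop [414.43559514 294.34359555] (array([ 0.4715, -0.287 ]), array([14. , 14.4, 14. , 14.4]), array([ -29.3, -118. ,  150.6,   62.1]))
stand [408.31809493 294.69784741] (array([ 0.4717, -0.2876]), array([55.8, 56.8, 55.6, 56.4]), array([ -27. , -115.8,  152.6,   64.4]))
rack [289.25925166 261.95527782] (array([ 0.5396, -0.0362]), array([ 71.5, 121.9,  71.5, 120.7]), array([ -8.6, -99.4, 170.5,  80.7]))
hole [302.05494584 258.99265964] (array([ 0.5456, -0.0627]), array([8.5, 8.3, 8.5, 8.3]), array([ -44.8, -135.1,  135.1,   45. ])) [ 0.54563667 -0.06271822  0.058     ]
scene pintop [195.30378788 235.84659091] [ 0.47074868 -0.28764785  0.095     ]
[195.79216297 236.06728267]
[308.05952998 240.06871844]
sgreen 9 [328.22222222 227.44444444] [0.51629493 0.00126284]
sgreen 8 [298.5 232.5] [ 0.50478745 -0.06730753]
sgreen 10 [341.5 233. ] [0.54947476 0.01656005]
```

>>> step_arm:
  commands: [45,0.4535,0.5077,0,0,0,-0.253,45,0.4535,0.5077,0,0,0,-0.253,45,0.4535,0.5077,0,0,0,-0.253,45,0.4535,0.5077,0,0,0,-0.253,45,0.4535,0.5077,0,0,0,-0.253,45,0.4535,0.5077,0,0,0,-0.253,45,0.4535,0.5077,0,0,0,-0.253,45,0.4535,0.5077,-0.05,0,0,-0.253,45,0.4535,0.5077,-0.15,0,0,-0.253,45,0.4535,0.5077,-0.15,0,0,-0.253]
  squeeze: 40

```text
clock: 1.35
position: [0.4688, -0.2862, 0.1374]
ee_rot: [0.973, -0.233, -0.004, -0.001]
ft_force: [-0.7, 0.1, 0.9]
grip_width: 0.529
grasp_force: 0.0
```

>>> step_arm:
  commands: [45,0,0,-0.06,0,0,0,45,0,0,-0.1,0,0,0,45,0,0,-0.136,0,0,0,45,0,0,-0.136,0,0,0,45,0,0,-0.136,0,0,0,45,0,0,-0.136,0,0,0,45,0,0,-0.136,0,0,0,45,0,0,-0.136,0,0,0,45,0,0,-0.136,0,0,0,45,0,0,-0.136,0,0,0]

```text
clock: 2.6
position: [0.4716, -0.2877, 0.0597]
ee_rot: [0.973, -0.233, -0.0, 0.0]
ft_force: [-0.0, -0.0, 0.4]
grip_width: 0.527
grasp_force: 0.0
```

Accurate after settling. Next I close the fingers, then lift.

>>> step_arm:
  commands: [5,0,0,0,0,0,0,5,0,0,0,0,0,0,5,0,0,0,0,0,0,5,0,0,0,0,0,0,5,0,0,0,0,0,0,5,0,0,0,0,0,0,5,0,0,0,0,0,0,5,0,0,0.01,0,0,0,5,0,0,0.02,0,0,0,5,0,0,0.02,0,0,0]
  squeeze: 50

```text
clock: 3.85
position: [0.4719, -0.2879, 0.0724]
ee_rot: [0.973, -0.233, 0.001, 0.0]
ft_force: [-0.6, 0.5, -0.8]
grip_width: 0.205
grasp_force: 48.7
```

>>> step_arm:
  commands: [5,0,0,0.06,0,0,0,5,0,0,0.14,0,0,0,5,0,0,0.214,0,0,0,5,0.007,0.1,0.214,0,0,0.03,5,0.013,0.2,0.214,0,0,0.06,5,0.02,0.29,0.214,0,0,0.09,5,0.026,0.38,0.214,0,0,0.097,5,0.032,0.46,0.214,0,0,0.097,5,0.0327,0.4918,0.214,0,0,0.097,5,0.0327,0.4918,0.214,0,0,0.097]

```text
clock: 5.1
position: [0.4911, 0.0088, 0.2001]
ee_rot: [0.997, -0.081, 0.0, -0.0]
ft_force: [0.2, -0.7, -0.8]
grip_width: 0.2
grasp_force: 49.5
```

Run:
```python
from h import *
t=camera("top"); s=camera("scene")
o=get_obs(); print(o["position"],o["ee_rot"])
c=s[90:290,200:400]
cv2.imwrite("pics/held.png",np.hstack([cv2.resize(s[120:270,230:380],(390,390)),cv2.resize(t[210:330,230:350],(390,390))])[:,:,::-1])
```

```text
[0.49111011 0.00633556 0.19999276] [ 9.96555661e-01 -8.29260331e-02 -1.10871529e-04  2.72558405e-04]
```

View pics/held.png

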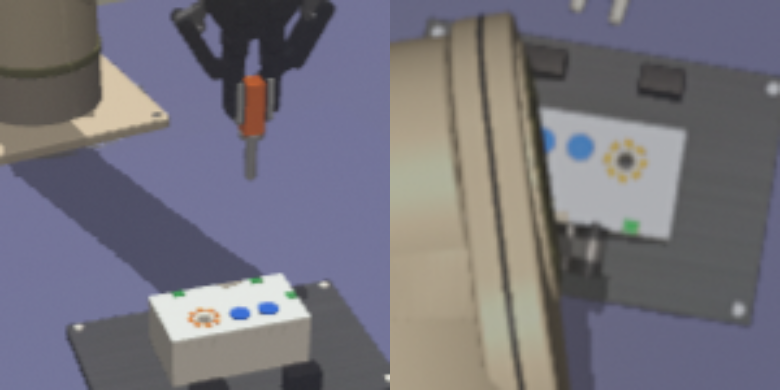

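The scene view (left) shows the pin held upright between the pads, with its tip at about crop (250,178). It is well clear of the rack.

>>> step_arm:
  commands: [5,0,0,-0.06,0,0,0,5,0,0,-0.12,0,0,0,5,0,0,-0.17,0,0,0,5,0,0,-0.1825,0,0,0,5,0,0,-0.1825,0,0,0,5,0.004,-0.0007,-0.1825,0,0,0,5,0.008,-0.0014,-0.1825,0,0,0,5,0.013,-0.0022,-0.1825,0,0,0,5,0.013,-0.0022,-0.1825,0,0,0,5,0.013,-0.0022,-0.1825,0,0,0]

```text
clock: 6.45
position: [0.4989, 0.0061, 0.0906]
ee_rot: [0.997, -0.083, -0.0, 0.0]
ft_force: [-0.8, 0.4, -0.6]
grip_width: 0.203
grasp_force: 49.6
```

>>> step_arm:
  commands: [5,0.0008,-0.0001,0,0,0,0,5,0.0016,-0.0003,0,0,0,0,5,0.0025,-0.0004,0,0,0,0,5,0.0033,-0.0005,0,0,0,0,5,0.0041,-0.0007,0,0,0,0,5,0.0049,-0.0008,0,0,0,0,5,0.0057,-0.001,0,0,0,0,5,0.0066,-0.0011,0,0,0,0,5,0.0066,-0.0011,0,0,0,0,5,0.0066,-0.0011,0,0,0,0]

```text
clock: 7.7
position: [0.5029, 0.0054, 0.0906]
ee_rot: [0.997, -0.083, -0.0, 0.0]
ft_force: [0.5, 0.3, -0.3]
grip_width: 0.206
grasp_force: 49.6
```

Run:
```python
from h import *
o=get_obs(); print(o["position"],o["ft_force"],o["torque"])
```

```text
[0.50292101 0.00538364 0.09061716] [ 0.4931041   0.32049891 -0.30200839] [ 0.04481141 -0.05072003 -0.02460248]
```

>>> step_arm:
  commands: [5,0.0005,-0.0001,0,0,0,0,5,0.001,-0.0002,0,0,0,0,5,0.0015,-0.0003,0,0,0,0,5,0.002,-0.0003,0,0,0,0,5,0.0025,-0.0004,0,0,0,0,5,0.003,-0.0005,0,0,0,0,5,0.0035,-0.0006,0,0,0,0,5,0.004,-0.0007,0,0,0,0,5,0.0045,-0.0008,0,0,0,0,5,0.0045,-0.0008,0,0,0,0]

```text
clock: 8.95
position: [0.5054, 0.005, 0.0906]
ee_rot: [0.997, -0.083, -0.0, 0.0]
ft_force: [-1.3, 1.1, -0.3]
grip_width: 0.207
grasp_force: 49.6
```

```bash
cat > q.py <<'E'
from h import *
o=get_obs(); print(np.round(o["position"],5),np.round(o["ft_force"],2),np.round(o["torque"],3),o["clock"])
E
python3 q.py
```

```text
[0.50543 0.00495 0.09057] [-1.33  1.1  -0.31] [0.117 0.386 0.004] 8.95
```

>>> step_arm:
  commands: [5,0,0,0,0,0,0,5,0.0003,-0.0001,0,0,0,0,5,0.0006,-0.0001,0,0,0,0,5,0.0006,-0.0001,0,0,0,0,5,0.0006,-0.0001,0,0,0,0,5,0.0006,-0.0001,0,0,0,0,5,0.0006,-0.0001,0,0,0,0,5,0.0006,-0.0001,0,0,0,0,5,0.0006,-0.0001,0,0,0,0,5,0.0006,-0.0001,0,0,0,0]

```text
clock: 10.2
position: [0.5058, 0.0049, 0.0906]
ee_rot: [0.997, -0.083, -0.0, 0.0]
ft_force: [-4.8, 1.6, 2.3]
grip_width: 0.2
grasp_force: 49.9
```

```bash
python3 q.py
```

```text
[0.50577 0.00492 0.09056] [-4.78  1.61  2.33] [3.400e-01 1.277e+00 1.000e-03] 10.2
```

>>> step_arm:
  commands: [5,-0.013,0.0022,0,0,0,0,5,-0.013,0.0022,0,0,0,0,5,-0.02,-0.038,0,0,0,0,5,-0.0265,-0.076,0,0,0,0,5,-0.0324,-0.1128,0,0,0,0,5,-0.0324,-0.1128,0,0,0,0,5,-0.0324,-0.1128,0,0,0,0,5,-0.0283,-0.1135,0,0,0,0,5,-0.0242,-0.1142,0,0,0,0,5,-0.0242,-0.1142,0,0,0,0]

```text
clock: 11.45
position: [0.4918, -0.0634, 0.0906]
ee_rot: [0.997, -0.082, 0.0, -0.0]
ft_force: [-0.0, 0.3, -0.6]
grip_width: 0.206
grasp_force: 49.6
```

```bash
python3 q.py
```

```text
[ 0.4918  -0.06337  0.09064] [-0.04  0.35 -0.6 ] [0.016 0.017 0.014] 11.45
```

>>> step_arm:
  commands: [5,0.0005,-0.0001,0,0,0,0,5,0.001,-0.0002,0,0,0,0,5,0.0015,-0.0003,0,0,0,0,5,0.002,-0.0003,0,0,0,0,5,0.0025,-0.0004,0,0,0,0,5,0.003,-0.0005,0,0,0,0,5,0.003,-0.0005,0,0,0,0,5,0.003,-0.0005,0,0,0,0,5,0.003,-0.0005,0,0,0,0,5,0.003,-0.0005,0,0,0,0]

```text
clock: 12.7
position: [0.4933, -0.064, 0.0906]
ee_rot: [0.997, -0.083, 0.0, 0.0]
ft_force: [0.1, -0.2, -0.5]
grip_width: 0.204
grasp_force: 49.6
```

```bash
python3 q.py
```

```text
[ 0.49328 -0.064    0.09064] [ 0.15 -0.18 -0.46] [-0.046 -0.004 -0.031] 12.7
```

>>> step_arm:
  commands: [5,0.0004,-0.0001,0,0,0,0,5,0.0008,-0.0001,0,0,0,0,5,0.0012,-0.0002,0,0,0,0,5,0.0016,-0.0003,0,0,0,0,5,0.002,-0.0003,0,0,0,0,5,0.002,-0.0003,0,0,0,0,5,0.002,-0.0003,0,0,0,0,5,0.002,-0.0003,0,0,0,0,5,0.002,-0.0003,0,0,0,0,5,0.002,-0.0003,0,0,0,0]

```text
clock: 13.95
position: [0.4943, -0.0642, 0.0906]
ee_rot: [0.997, -0.083, -0.0, 0.0]
ft_force: [-2.2, 0.7, 0.7]
grip_width: 0.203
grasp_force: 49.7
```

```bash
python3 q.py
```

```text
[ 0.49434 -0.06418  0.09057] [-2.18  0.68  0.74] [ 0.07   0.642 -0.063] 13.95
```

>>> step_arm:
  commands: [5,-0.0164,0.0027,0,0,0,0,5,-0.0164,0.0027,0.03,0,0,0,5,-0.0164,0.0027,0.1,0,0,0,5,0.02,0.06,0.1,0,0,0,5,0.06,0.12,0.1,0,0,0,5,0.096,0.1783,0.1,0,0,0,5,0.096,0.1783,0.1,0,0,0,5,0.096,0.1783,0.05,0,0,0,5,0.096,0.1783,0,0,0,0,5,0.096,0.1783,0,0,0,0]

```text
clock: 15.2
position: [0.5509, 0.0419, 0.0898]
ee_rot: [0.997, -0.083, -0.001, 0.0]
ft_force: [-0.3, -0.3, -0.2]
grip_width: 0.201
grasp_force: 49.6
```

>>> step_arm:
  commands: [5,-0.0006,-0.003,0,0,0,0,5,-0.001,-0.006,0,0,0,0,5,-0.0015,-0.009,0,0,0,0,5,-0.0021,-0.013,0,0,0,0,5,-0.0022,-0.0138,0,0,0,0,5,-0.0024,-0.0146,0,0,0,0,5,-0.0025,-0.0154,0,0,0,0,5,-0.0027,-0.0164,0,0,0,0,5,-0.0027,-0.0164,0,0,0,0,5,-0.0027,-0.0164,0,0,0,0]

```text
clock: 16.45
position: [0.5505, 0.033, 0.0906]
ee_rot: [0.997, -0.083, 0.0, 0.0]
ft_force: [0.2, -0.2, 0.0]
grip_width: 0.204
grasp_force: 49.6
```

```bash
python3 q.py
```

```text
[0.55047 0.033   0.09063] [ 0.16 -0.22  0.02] [-0.019  0.015  0.051] 16.45
```

>>> step_arm:
  commands: [5,-0.0001,-0.0008,0,0,0,0,5,-0.0002,-0.0016,0,0,0,0,5,-0.0004,-0.0024,0,0,0,0,5,-0.0005,-0.0032,0,0,0,0,5,-0.0006,-0.0038,0,0,0,0,5,-0.0007,-0.0044,0,0,0,0,5,-0.0008,-0.005,0,0,0,0,5,-0.0009,-0.0055,0,0,0,0,5,-0.0009,-0.0055,0,0,0,0,5,-0.0009,-0.0055,0,0,0,0]

```text
clock: 17.7
position: [0.5499, 0.0297, 0.0906]
ee_rot: [0.997, -0.083, 0.0, 0.0]
ft_force: [-0.3, 0.3, -1.2]
grip_width: 0.2
grasp_force: 49.6
```

```bash
python3 q.py
```

```text
[0.54994 0.02971 0.09064] [-0.35  0.28 -1.23] [ 0.013 -0.016 -0.061] 17.7
```

>>> step_arm:
  commands: [5,-0.0001,-0.0004,0,0,0,0,5,-0.0001,-0.0008,0,0,0,0,5,-0.0002,-0.0012,0,0,0,0,5,-0.0003,-0.0016,0,0,0,0,5,-0.0003,-0.002,0,0,0,0,5,-0.0004,-0.0024,0,0,0,0,5,-0.0004,-0.0024,0,0,0,0,5,-0.0004,-0.0024,0,0,0,0,5,-0.0004,-0.0024,0,0,0,0,5,-0.0004,-0.0024,0,0,0,0]

```text
clock: 18.95
position: [0.5497, 0.0283, 0.0906]
ee_rot: [0.997, -0.083, -0.0, 0.0]
ft_force: [-0.2, -0.3, -1.6]
grip_width: 0.203
grasp_force: 49.6
```

```bash
python3 q.py
```

```text
[0.54968 0.02826 0.09063] [-0.24 -0.32 -1.59] [-0.019 -0.026 -0.014] 18.95
```

>>> step_arm:
  commands: [5,-0.0001,-0.0004,0,0,0,0,5,-0.0001,-0.0008,0,0,0,0,5,-0.0002,-0.0012,0,0,0,0,5,-0.0003,-0.0016,0,0,0,0,5,-0.0003,-0.0018,0,0,0,0,5,-0.0003,-0.0018,0,0,0,0,5,-0.0003,-0.0018,0,0,0,0,5,-0.0003,-0.0018,0,0,0,0,5,-0.0003,-0.0018,0,0,0,0,5,-0.0003,-0.0018,0,0,0,0]

```text
clock: 20.2
position: [0.5495, 0.0271, 0.0906]
ee_rot: [0.997, -0.083, 0.0, 0.0]
ft_force: [0.5, -0.3, -0.9]
grip_width: 0.207
grasp_force: 49.6
```

```bash
python3 q.py
```

```text
[0.54953 0.02714 0.09065] [ 0.54 -0.34 -0.89] [ 0.056 -0.028  0.001] 20.2
```

>>> step_arm:
  commands: [5,-0.0001,-0.0004,0,0,0,0,5,-0.0001,-0.0008,0,0,0,0,5,-0.0002,-0.0012,0,0,0,0,5,-0.0003,-0.0016,0,0,0,0,5,-0.0003,-0.0018,0,0,0,0,5,-0.0003,-0.0018,0,0,0,0,5,-0.0003,-0.0018,0,0,0,0,5,-0.0003,-0.0018,0,0,0,0,5,-0.0003,-0.0018,0,0,0,0,5,-0.0003,-0.0018,0,0,0,0]

```text
clock: 21.45
position: [0.5494, 0.0264, 0.0907]
ee_rot: [0.997, -0.082, 0.0, -0.0]
ft_force: [0.6, 4.7, -0.6]
grip_width: 0.203
grasp_force: 49.6
```

```bash
python3 q.py
```

```text
[0.54942 0.02641 0.09072] [ 0.62  4.73 -0.61] [ 1.294 -0.224  0.01 ] 21.45
```

>>> step_arm:
  commands: [5,0.0027,0.0164,0,0,0,0,5,0.0027,0.0164,0.02,0,0,0,5,0.0027,0.0164,0.09,0,0,0,5,0,0,0.09,0,0,0,5,-0.003,-0.07,0.09,0,0,0,5,-0.0075,-0.1492,0.09,0,0,0,5,-0.0075,-0.1492,0.09,0,0,0,5,-0.0075,-0.1492,0.048,0,0,0,5,-0.0075,-0.1492,0.048,0,0,0,5,-0.0075,-0.1492,0.048,0,0,0]

```text
clock: 22.7
position: [0.545, -0.0631, 0.12]
ee_rot: [0.997, -0.082, 0.0, 0.0]
ft_force: [0.6, 0.9, -0.8]
grip_width: 0.206
grasp_force: 49.6
```

>>> step_arm:
  commands: [5,0,0,0,0,0,0,5,0,0,0,0,0,0,5,0,0,0,0,0,0,5,0,0,0,0,0,0,5,0,0,0,0,0,0,5,0,0,0,0,0,0,5,0,0,0,0,0,0,5,0,0,0,0,0,0,5,0,0,0,0,0,0,5,0,0,0,0,0,0]

```text
clock: 23.95
position: [0.5448, -0.0634, 0.1194]
ee_rot: [0.997, -0.083, 0.0, 0.0]
ft_force: [0.1, 0.6, -1.7]
grip_width: 0.203
grasp_force: 49.6
```

Run:
```python
from h import *
s=camera("scene");t=camera("top"); o=get_obs(); print(o["position"])
cv2.imwrite("pics/hover.png",np.hstack([cv2.resize(s[170:270,260:360],(390,390),interpolation=2),cv2.resize(t[210:310,240:340],(390,390),interpolation=2)])[:,:,::-1])
```

```text
[ 0.54482712 -0.06342495  0.11941543]
```

View pics/hover.png

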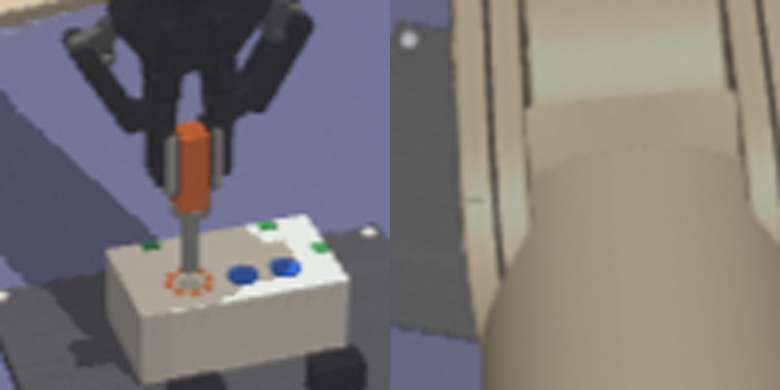

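The pin tip sits centred over the orange ring, at about crop (188,280), and the pin is upright. Next I lower it slowly into the hole.

>>> step_arm:
  commands: [5,0,0,-0.003,0,0,0,5,0,0,-0.006,0,0,0,5,0,0,-0.009,0,0,0,5,0,0,-0.011,0,0,0,5,0,0,-0.013,0,0,0,5,0,0,-0.015,0,0,0,5,0,0,-0.0165,0,0,0,5,0,0,-0.0165,0,0,0,5,0,0,-0.0165,0,0,0,5,0,0,-0.0165,0,0,0]

```text
clock: 25.3
position: [0.5448, -0.0634, 0.1096]
ee_rot: [0.997, -0.083, 0.0, 0.0]
ft_force: [0.6, 0.2, -2.0]
grip_width: 0.199
grasp_force: 49.6
```

```bash
python3 q.py
```

```text
[ 0.54484 -0.06344  0.10957] [ 0.59  0.18 -1.98] [-0.007  0.003 -0.005] 25.3
```

>>> step_arm:
  commands: [5,0,0,-0.002,0,0,0,5,0,0,-0.004,0,0,0,5,0,0,-0.006,0,0,0,5,0,0,-0.008,0,0,0,5,0,0,-0.011,0,0,0,5,0,0,-0.014,0,0,0,5,0,0,-0.017,0,0,0,5,0,0,-0.02,0,0,0,5,0,0,-0.02,0,0,0,5,0,0,-0.02,0,0,0]

```text
clock: 26.55
position: [0.5449, -0.0634, 0.0976]
ee_rot: [0.997, -0.083, 0.0, 0.0]
ft_force: [0.5, 0.1, -1.3]
grip_width: 0.202
grasp_force: 49.6
```

```bash
python3 q.py
```

```text
[ 0.54489 -0.06345  0.09759] [ 0.48  0.08 -1.27] [-0.025  0.007  0.042] 26.55
```

Going smoothly. Lower to 0.077, 4 mm above home.

>>> step_arm:
  commands: [5,0,0,-0.004,0,0,0,5,0,0,-0.008,0,0,0,5,0,0,-0.012,0,0,0,5,0,0,-0.016,0,0,0,5,0,0,-0.02,0,0,0,5,0,0,-0.024,0,0,0,5,0,0,-0.028,0,0,0,5,0,0,-0.032,0,0,0,5,0,0,-0.034,0,0,0,5,0,0,-0.034,0,0,0]

```text
clock: 27.8
position: [0.5448, -0.0634, 0.0771]
ee_rot: [0.997, -0.083, -0.0, 0.0]
ft_force: [-1.1, 0.6, -1.4]
grip_width: 0.204
grasp_force: 49.6
```

```bash
python3 q.py
```

```text
[ 0.54479 -0.06344  0.07705] [-1.09  0.59 -1.45] [-0.044 -0.048 -0.025] 27.8
```

>>> step_arm:
  commands: [5,0,0,-0.001,0,0,0,5,0,0,-0.002,0,0,0,5,0,0,-0.003,0,0,0,5,0,0,-0.004,0,0,0,5,0,0,-0.005,0,0,0,5,0,0,-0.0055,0,0,0,5,0,0,-0.006,0,0,0,5,0,0,-0.0065,0,0,0,5,0,0,-0.0065,0,0,0,5,0,0,-0.0065,0,0,0]

```text
clock: 29.05
position: [0.5448, -0.0634, 0.0732]
ee_rot: [0.997, -0.083, 0.0, 0.0]
ft_force: [0.9, 0.3, -1.1]
grip_width: 0.204
grasp_force: 49.6
```

```bash
python3 q.py
```

```text
[ 0.54484 -0.06343  0.07324] [ 0.91  0.34 -1.15] [-0.023 -0.033  0.004] 29.05
```

>>> step_arm:
  commands: [40,0,0,0,0,0,0,40,0,0,0,0,0,0,40,0,0,0,0,0,0,40,0,0,0,0,0,0,40,0,0,0,0,0,0,40,0,0,0.02,0,0,0,40,0,0,0.06,0,0,0,40,0,0,0.12,0,0,0,40,0,0,0.2,0,0,0,40,0,0,0.2,0,0,0]

```text
clock: 30.3
position: [0.547, -0.0633, 0.198]
ee_rot: [0.997, -0.082, 0.004, 0.0]
ft_force: [1.0, -0.5, -0.6]
grip_width: 0.47
grasp_force: 0.0
```

>>> step_arm:
  commands: [40,-0.08,0,0.05,0,0,0,40,-0.15,0,0.05,0,0,0,40,-0.2,-0.07,0.05,0,0,0,40,-0.2,-0.15,0.05,0,0,0,40,-0.2,-0.25,0.05,0,0,0,40,-0.2,-0.3,0.05,0,0,0,40,-0.2,-0.3,0.05,0,0,0,40,-0.2,-0.3,0.05,0,0,0,40,-0.2,-0.3,0.05,0,0,0,40,-0.2,-0.3,0.05,0,0,0]

```text
clock: 31.55
position: [0.425, -0.2427, 0.2234]
ee_rot: [0.997, -0.082, 0.0, 0.0]
ft_force: [0.2, -0.4, -0.7]
grip_width: 0.471
grasp_force: 0.0
```

Run:
```python
from h import *
s=camera("scene");t=camera("top"); o=get_obs(); print(o["position"],o["clock"])
cv2.imwrite("pics/end.png",np.hstack([cv2.resize(s[190:290,260:360],(390,390),interpolation=2),cv2.resize(t[210:310,240:340],(390,390),interpolation=2)])[:,:,::-1])
for A,ce,r in blobs(t,(285,235,325,275),lambda r,g,b,h:(r>150)&(r>b+80)&(r>g+25),15): print(A,ce,ray('top',ce,.108))
```

```text
[ 0.42493349 -0.24299525  0.22333071] 31.65
22 [302.90909091 254.86363636] [ 0.54918422 -0.06453888  0.108     ]
```

View pics/end.png

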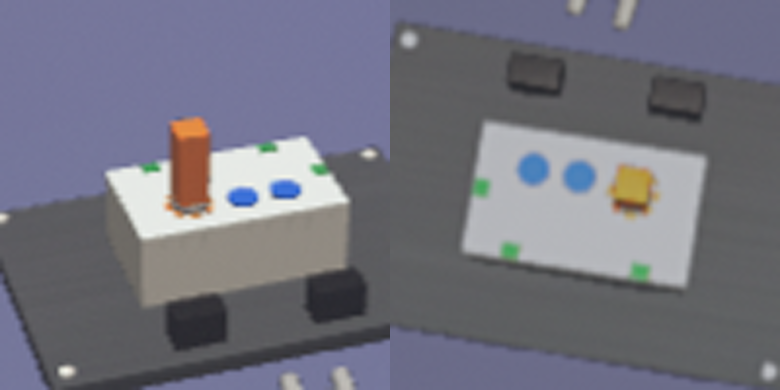

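The pin stands upright in the ringed hole with its collar on the rack's top (crop (190,200)), and the robot is clear of it.

```bash
python3 -c "
from workcell import *
print(hand_in())"
```

```text
the job is handed in; nothing more can be done
None
```

I made all three touches in order and handed the job in: the pin stands upright and released in the reference hole, collar on the rack. It took about 32 s, and the highest touch reading was about 5 N; the hand-in gave no verdict.

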